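# Blow off the dust filter and hold it up to the light panel

## Robot

A 6-joint arm with a two-finger parallel gripper is mounted at the origin on the work surface. World frame = base frame: x ahead of the robot, y to its left, z up, the work surface at z = 0. Lengths are in mm, angles in rad, forces in N, time in s.
With the tool pointing down it reaches from about 375 to 925 mm from the base axis. Payload 5.7 kg.
Tool frame: the origin (TCP) lies at the very end of the fingers, on their centre line; the grasp point (between the pads) lies grip_point_offset behind it (grip_point_offset is the distance from the TCP to the grasp point, in mm); y points along the fingers, x is the direction in which the jaws open and shut, and the axes are right-handed (so a half turn about y gives the same grasp; the last joint's range is limited). The gripper opens to 88 mm and grips with 3 to 60 N. Pads are 20 mm wide; open, the fingers measure 115 mm over their backs; the gripper's body (75 mm by 178 mm) begins 61 mm behind the grasp point.
Start: joints at [1.007, 0.359, 1.51, -0, 1.272, -0.115], TCP at [260.319, 540.552, 222.623] pointing down, gripper open.
Joint ranges: [-2.97, 2.97], [-1.01, 2.36], [0.21, 2.38], [-0.96, 4.11], [0.2, 2.71], [-2.98, 2.98]. Speed limits (rad/s): [2.39, 2.39, 3.14, 3.14, 3.14, 3.14].

## Interface

Orientations are given as [roll, pitch, yaw] about the fixed x, y, z axes, in that order (R = Rz(yaw) Ry(pitch) Rx(roll)).
In Python, from cell import * gives the robot as it stands. The module is installed in compiled form; this text tells all that it offers.
- The arm moves only by the shell command python3 -m handwheel 'ROWS'. ROWS is a JSON object of lists of equal length, an entry for each row: "linear": the shift along the tool's x, y, z in mm, a list of three; "delta_rot": the turn, a rotation vector about the tool's x, y, z in rad, a list of three; "claw": the opening, from 0 (shut) to 1 (fully open). A call has 1 to 12 rows; each row is the pose to reach, as a shift and turn from the pose commanded when the call began, along the tool's axes at that moment; what a row does not reach only later rows make up. A row lasts 1/10 s, in which the tool goes at most 50 mm and 8.59 degrees, less where a joint would pass 70% of its speed; a pose out of reach is approached as far as the arm can. A call with a gripper value outside its range is refused whole. The fingers move at their own pace and stop on an object; the grip force is fixed at half the most. Time passes only in rows, so rows that repeat a pose let the fingers close. It gives the time, the measured TCP pose, the force and the opening at its end, in the units of the state.
- read_state(): the state, without advancing time (a new reading comes with each control period).
- get_image(name): name is "scene" or "top"; returns (picture, depth): 384x512x3 uint8, red, green, blue; 384x512 float32, mm along the optical axis (not along the pixel's ray), 0 where there is no reading.
- camera_params(name): a dict with "camera_matrix" (3x3 intrinsics, pixels), "rvec" (rotation vector, rad) and "tvec" (3), from world to camera coordinates, as OpenCV has them. Camera axes: x right, y down, z forward; pixel columns grow to the right and rows downward; lengths in mm; the calibration is good to about 2 mm. A picture is of the moment at which its call begins. camera_params takes no time and is no camera call.
- close_job(): hands the job in, once; it reports no verdict.
The state is a dict: "t": time; "q": joint angles; "joint_velocities": joint speeds; "joint_torque": joint torques, N m; "tool_pos": TCP position; "tool_rot": TCP orientation; "ft_force": force on the tool from outside, world axes, zero at the start; "torque": the same for the moment, N m; "grip_width": finger opening in mm.
Only numpy, scipy, OpenCV 4.12 (cv2) and the standard library are available. Lean on these libraries where they do the work, as an engineer would, in place of code of your own. Each camera call takes 0.05 s, during which the arm holds its last target.

## Task

Blow the dust off the bench extractor's filter by squeezing the air gun's trigger fully home for a moment and letting it spring back; then swing the housing's flap up until it stands open and stays there, and draw the filter plate up out of its slot by its pull tab. Hold the plate up in front of the middle of the lit face of the inspection panel, upright, flat side parallel to the panel, about 80 mm off it and touching nothing but the gripper, and finish there still holding it. Leave the flute, glue bottle, brush and wood block where they are.

Things in the scene. Friction and masses are not known exactly. Their poses are not given: they have to be found in the camera images.
- gun: Air gun fixed on a stand (base 90 x 110 x 10 mm). Origin on the bench under its upright black hand grip; z up, y along the nozzle. The grip, 30 (x) x 24 (y) mm, stands over the origin, 75 to 180 mm above the bench. The steel trigger blade (18 wide, 6 thick) stands on its +y side, outer face 36 mm from the origin, hinged at its foot 92 mm up, top 170 mm up, 18 mm gap to the grip.
- gun_squeeze (a point): Fixed point 150 mm above the bench, midway between the back of the grip and the outer face of the trigger when the trigger is fully squeezed (same axes as the gun). At this height grip plus trigger measure 48 mm along the gun's y when free and 35 mm when fully squeezed. A gripper pinches here from above, closing along y.
- trigger (a joint): Trigger angle in rad: 0 free (sprung back), 0.22 against its stop, fully squeezed. At the squeeze point the spring needs about 3 N to start and 9 N for the full stroke.
- housing: Grey dust filter housing fixed to the bench: open-topped box 140 (x) x 170 (y) x 130 mm tall, 6 mm walls, under an aluminium flap. Origin under its centre, front is -x. A fan casing juts 54 mm from its +y side, up to 103 mm high. Inside, the plate stands in a slot 16 mm wide across x (rib tops 84 mm above the bench), centred 10 mm in front of the origin.
- flap (a joint): Flap angle in rad: 0 shut (it may start slightly ajar), 1.57 standing upright, 1.75 at its stop. The hinge is stiff: the flap stays where it is left and takes 1 to 3 N at the tongue.
- flap_hinge (a point): Middle of the flap's hinge line, at the back top edge of the housing: 70 mm along the housing's +x and 134 mm above the bench. The hinge line runs along the housing's y; the flap's front rises and swings towards +x.
- flap_tongue (a point): Point on the flap's black pull tongue, 158 mm from the hinge line. The tongue is 26 mm wide (housing's y), 8 mm thick, lies in the plane of the flap (8 mm thick, 168 wide) and sticks out 35 mm past its front edge, 140 mm from the hinge line. Nothing is below it.
- plate: Filter plate, about 90 g: wooden frame 110 wide (y), 12 thick (x), 85 mm tall with a mesh; on the middle of its top edge a wooden pull tab 24 wide (y), 10 thick (x), 34 mm tall. Origin at the middle of its bottom edge, z up, x normal to its flat face. It stands loose in the slot, its foot 6 mm and its tab's top 125 mm above the bench.
- plate_center (a point): Centre of the plate's frame, 42.5 mm above the plate's origin; same axes as the plate.
- plate_tab (a point): Grasp point on the pull tab, 108 mm above the plate's origin and 23 mm above the frame's top edge.
- panel: Upright inspection light panel on a foot, fixed to the bench: 150 wide (y) by 130 tall by 18 mm thick (x), from 45 to 175 mm above the bench; the foot is 90 x 150 x 12 mm. Origin on the bench under it; the white lit face looks along its -x.
- panel_face (a point): Centre of the lit face, 110 mm above the bench; same axes as the panel (-x points away from the lit face).
- flute: Wooden flute lying on the bench, 200 x 22 x 22 mm; leave alone.
- glue: White glue bottle, 54 mm across, 130 mm tall; leave alone.
- brush: Brush lying on the bench; leave alone.
- blank: Dark wood block 50 x 90 x 35 mm; leave alone.
There are look-alikes about, which are no part of the job. What is shaped like the panel but orange or purple is not meant.

How it is judged:
By the outcome, as a careful person would: the job done as asked, in the order asked, and still so for the second after the job is handed in, while the arm keeps its last pose, push and grip.
It also fails if it takes over 70 s, if anything falls off the work surface, if the arm or the gripper's body presses on something with over 40 N, if the wrist force passes 120 N, or if a joint passes its speed limit or range.

## Working session

There is one attempt and no reset: what is moved stays moved. The work goes in short steps, Python scripts to look and compute and a shell command to move; the robot and the scene stay as the last step left them, time stands still between calls to the robot, and variables do not carry over. Pictures are saved under pics/ and viewed, and the job is handed in when it is done.

```bash
mkdir -p pics
cat > h.py <<'E'
from cell import *
import numpy as np, cv2
from scipy.spatial.transform import Rotation as R
def cam(n):
    p=camera_params(n);K=np.array(p["camera_matrix"],float);Rm=cv2.Rodrigues(np.array(p["rvec"],float))[0];t=np.array(p["tvec"],float).ravel()
    return K,Rm,t
def cloud(n,d):
    K,Rm,t=cam(n);v,u=np.mgrid[:d.shape[0],:d.shape[1]]
    P=np.stack([(u-K[0,2])/K[0,0]*d,(v-K[1,2])/K[1,1]*d,d],-1)
    return (P-t)@Rm
def proj(n,X):
    K,Rm,t=cam(n);c=np.atleast_2d(X)@Rm.T+t;p=c@K.T;return p[:,:2]/p[:,2:]
E
python3 - <<'E'
from h import *
for n in("scene","top"):
    im,d=get_image(n);cv2.imwrite(f"pics/{n}0.png",im[:,:,::-1]);np.savez(f"{n}0.npz",im=im,d=d)
    K,Rm,t=cam(n);print(n,K.round(1).tolist(),(-Rm.T@t).round(),Rm.round(2).tolist())
s=read_state();print(s)
E
```

```text
scene [[475.7, 0.0, 257.9], [0.0, 475.7, 194.0], [0.0, 0.0, 1.0]] [1145. 1129.  911.] [[-0.85, 0.52, -0.01], [0.29, 0.45, -0.84], [-0.44, -0.72, -0.54]]
top [[352.4, 0.0, 258.3], [0.0, 352.4, 190.0], [0.0, 0.0, 1.0]] [344.  75. 988.] [[0.03, -1.0, 0.05], [-0.99, -0.04, -0.16], [0.16, -0.04, -0.99]]
{'t': 0.1, 'q': array([ 1.00690750e+00,  3.59406327e-01,  1.51127761e+00,  1.42052349e-05,
        1.27254660e+00, -1.15112228e-01]), 'joint_velocities': array([ 7.66722292e-04, -2.13136523e-03, -5.10225455e-03, -1.71199434e-03,
        9.23464682e-05,  1.07487724e-03]), 'joint_torque': array([ 3.86022848e-04, -5.16353917e+01, -2.71408886e+01,  6.79535558e-02,
        2.75684777e-02, -5.13422128e-05]), 'tool_pos': array([259.99738477, 540.06168664, 221.92727563]), 'tool_rot': array([-1.57059472,  0.00162549,  1.1220157 ]), 'ft_force': array([0.43934895, 0.32146166, 0.35577354]), 'torque': array([-0.03074758,  0.03793597, -0.01613276]), 'grip_width': 87.908869706633}
```

```bash
sleep 1
```

```text
(no output)
```

View pics/scene0.png

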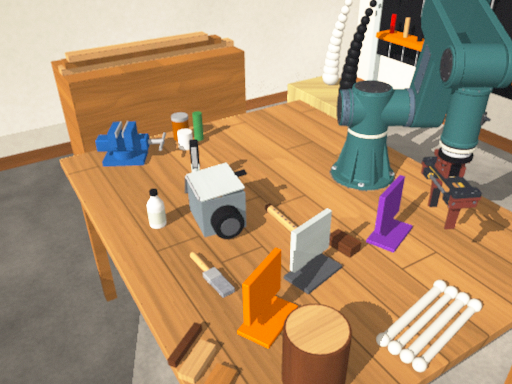

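View pics/top0.png

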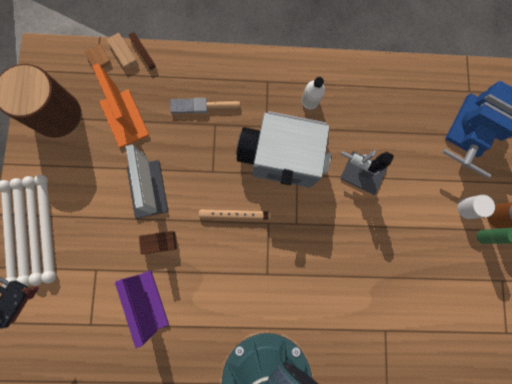

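Run:
```python
from h import *
a=np.load("scene0.npz")["im"];b=np.load("top0.npz")["im"]
z=lambda im,x,y,w,h,W,H:cv2.resize(im[y:y+h,x:x+w],(W,H),interpolation=cv2.INTER_CUBIC)
o=np.vstack([np.hstack([z(a,140,120,120,120,400,300),z(a,250,170,120,120,400,300)]),np.hstack([z(b,230,70,170,127,400,300),z(b,100,120,120,90,400,300)])])
cv2.imwrite("pics/z0.png",o[:,:,::-1])
```

```text
(no output)
```

View pics/z0.png

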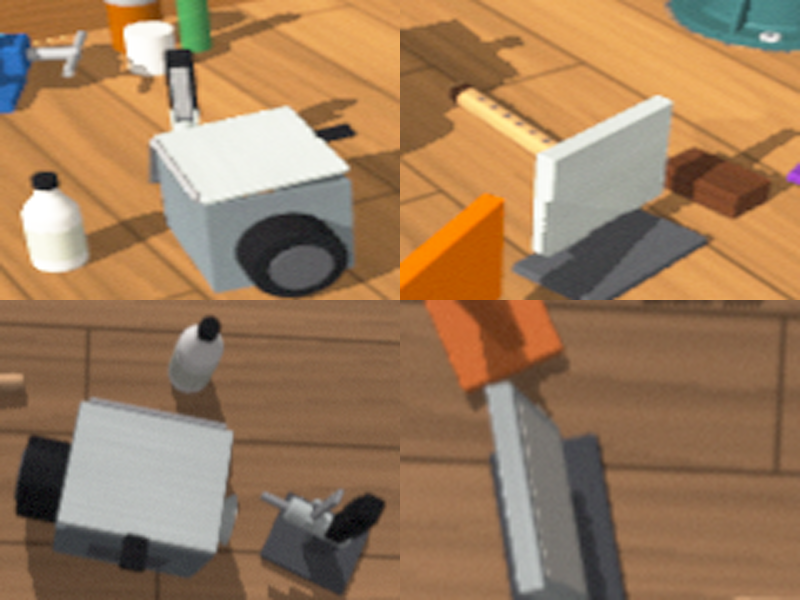

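Run:
```python
from h import *
a=np.load("scene0.npz")["im"];b=np.load("top0.npz")["im"]
z=lambda im,x,y,w,h,W,H:cv2.resize(im[y:y+h,x:x+w],(W,H),interpolation=cv2.INTER_NEAREST)
o=np.hstack([z(a,280,205,66,99,400,600),z(b,115,135,60,90,400,600)])
cv2.imwrite("pics/z1.png",o[:,:,::-1])
print(a[215:275:6,315],a[225:265:8,293]);print(b[180,125:172])
```

```text
[[228 201 167]
 [222 223 215]
 [166 167 162]
 [165 167 159]
 [162 163 156]
 [164 166 156]
 [163 166 158]
 [ 77  75  78]
 [ 70  70  70]
 [ 66  67  70]] [[217 164 115]
 [249 250 245]
 [249 250 246]
 [249 250 245]
 [189 193 180]]
[[159 116  84]
 [160 119  87]
 [156 116  83]
 [139 106  85]
 [ 88  81  82]
 [ 91  92  94]
 [137 138 138]
 [178 179 179]
 [178 182 179]
 [178 181 179]
 [178 180 180]
 [180 183 182]
 [182 184 183]
 [166 168 168]
 [115 117 116]
 [117 116 112]
 [119 115 112]
 [118 114 107]
 [118 114 111]
 [118 114 109]
 [120 114 110]
 [117 114 108]
 [122 116 112]
 [118 114 110]
 [118 115 112]
 [109 106 102]
 [ 82  80  81]
 [ 47  48  51]
 [ 47  48  51]
 [ 54  55  56]
 [ 58  60  62]
 [ 71  71  77]
 [ 71  72  76]
 [ 74  73  78]
 [ 72  72  76]
 [ 75  73  79]
 [ 70  69  73]
 [ 77  60  52]
 [124  92  67]
 [145 107  76]
 [150 112  81]
 [147 110  79]
 [144 105  76]
 [147 108  77]
 [145 106  76]
 [145 107  77]
 [144 107  78]]
```

View pics/z1.png

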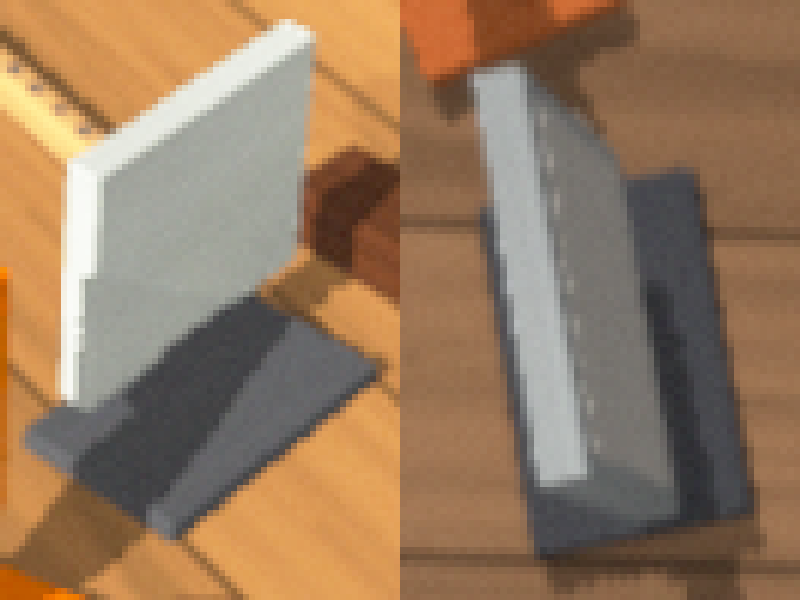

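Run:
```python
from h import *
def rect(n,z0,z1,xy,r,cond=None):
    f=np.load(n+"0.npz");P=cloud(n,f["d"]);im=f["im"].astype(int)
    m=(f["d"]>0)&(P[...,2]>z0)&(P[...,2]<z1)&(np.hypot(P[...,0]-xy[0],P[...,1]-xy[1])<r)
    if cond: m&=cond(im)
    q=P[m]
    if len(q)<5: print(n,z0,z1,"few");return
    (c,s,a)=cv2.minAreaRect(q[:,:2].astype(np.float32))
    print(n,z0,z1,len(q),"c",np.round(c,1),"s",np.round(s,1),"a",round(a,1),"mean",q.mean(0).round(1))
P=cloud("top",np.load("top0.npz")["d"])
for u,v in[(290,145),(141,180),(365,175),(380,160),(158,190),(287,176),(314,90)]: print(u,v,P[v,u].round(1))
h=P[148,290];p=P[180,141];g=P[180,362]
for n in("top","scene"):
    print("housing");rect(n,128,170,h,200,lambda i:(i.max(2)-i.min(2)<40)&(i.min(2)>100))
    print("panel");rect(n,168,182,p,140,lambda i:i.max(2)-i.min(2)<40)
    rect(n,6,18,p,150,lambda i:(i.max(2)-i.min(2)<14)&(i.max(2)<110))
    print("gun");rect(n,4,16,g,100,lambda i:(i.max(2)-i.min(2)<16)&(i.max(2)<130))
    rect(n,172,190,g,60)
    rect(n,60,172,g,80)
```

```text
290 145 [593.5 -34.4 148.2]
141 180 [489.2 317.5 162.6]
365 175 [ 551.  -263.9   27.6]
380 160 [ 559.1 -251.7  168.7]
158 190 [489.3 313.   12.5]
287 176 [513.4 -27.4 155.9]
314 90 [ 763.7 -103.3  100. ]
housing
top 128 170 3717 c [592.7 -95.1] s [278.8 146.9] a 80.9 mean [598.4 -40.8 146.4]
panel
top 168 182 546 c [497.5 329.8] s [149.4  19. ] a 13.7 mean [496.7 328.7 175.8]
top 6 18 719 c [492.5 343.8] s [146.6  89.1] a 13.3 mean [485.7 326.9  13.3]
gun
top 4 16 691 c [ 562.2 -265.7] s [109.7  87.5] a 65.8 mean [ 547.4 -260.2   11.6]
top 172 190 127 c [ 568.6 -255.4] s [46.2 29.8] a 60.9 mean [ 562.5 -263.9  180.4]
top 60 172 518 c [ 574.5 -241.6] s [89.2 31.9] a 65.4 mean [ 567.3 -243.3  112.5]
housing
scene 128 170 1508 c [591.9 -92.1] s [285.6 150.7] a 80.7 mean [605.4 -29.4 145.1]
panel
scene 168 182 279 c [499.2 334. ] s [149.8  18.1] a 13.5 mean [504.5 336.5 175.2]
scene 6 18 903 c [495.3 349.4] s [152.7  87.3] a 14.2 mean [500.2 361.   13.2]
gun
scene 4 16 13 c [ 606.2 -264.5] s [74.   3.2] a 68.0 mean [ 607.8 -259.9   10.7]
scene 172 190 42 c [ 570.3 -252.3] s [46.2 24.4] a 64.3 mean [ 566.7 -259.6  179.2]
scene 60 172 232 c [ 573.9 -243.4] s [63.6 30.6] a 65.6 mean [ 574.3 -242.3  128.9]
```

Run:
```python
from h import *
a=np.load("scene0.npz")["im"];b=np.load("top0.npz")["im"]
z=lambda im,x,y,w,h,W,H:cv2.resize(im[y:y+h,x:x+w],(W,H),interpolation=cv2.INTER_NEAREST)
o=np.vstack([np.hstack([z(a,180,130,50,37,400,300),z(b,335,138,64,48,400,300)]),np.hstack([z(a,235,240,80,110,250,300),z(b,90,50,70,100,250,300),z(b,105,262,70,90,300,300)])])
cv2.imwrite("pics/z2.png",o[:,:,::-1])
for n in("top","scene"):
    f=np.load(n+"0.npz");P=cloud(n,f["d"]);im=f["im"].astype(int)
    m=(P[...,2]>60)&(np.hypot(P[...,0]-568,P[...,1]+255)<70)&(f["d"]>0)
    for nm,mm in(("dark",m&(im.max(2)<70)),("light",m&(im.max(2)>=90))):
        q=P[mm]
        L=np.array([np.cos(np.radians(65.6)),np.sin(np.radians(65.6))]);S=np.array([L[1],-L[0]])
        for lo,hi in((60,90),(90,120),(120,150),(150,165),(165,174),(174,184),(184,200)):
            k=q[(q[:,2]>lo)&(q[:,2]<=hi)][:,:2]-[562,-266]
            if len(k)>2: print(n,nm,lo,len(k),"y",np.percentile(k@L,[2,50,98]).round(1),"x",np.percentile(k@S,[2,50,98]).round(1))
    m=(P[...,2]>130)&(np.hypot(P[...,0]-590,P[...,1]+32)<140)&(P[...,1]>-140)&(f["d"]>0)
    w=P[m&(im.min(2)>100)];r=cv2.minAreaRect(w[:,:2].astype(np.float32));print("flap",np.round(r[0],1),np.round(r[1],1),r[2])
    t=P[m&(im.max(2)<70)]; print("tongue",len(t),t.mean(0).round(1),t.min(0).round(),t.max(0).round())
    A=np.c_[w[:,:2],np.ones(len(w))];c=np.linalg.lstsq(A,w[:,2],rcond=None)[0];print("plane",c.round(4))
```

```text
top dark 60 26 y [-12.7  -0.2  10.9] x [-13.1 -11.2  -9. ]
top dark 90 49 y [-10.    5.9  12.7] x [-14.  -12.3   7.6]
top dark 120 75 y [-12.4   7.6  13. ] x [-14.6 -12.7   9.2]
top dark 150 40 y [-9.8  9.7 12.9] x [-14.3 -12.7  10.6]
top dark 165 21 y [-7.4  9.4 12.2] x [-13.5 -11.    9.7]
top dark 174 103 y [-8.9  2.2 12.1] x [-13.7  -1.6  11.4]
top dark 184 5 y [-6.2 -0.4  3.8] x [-9.1 -6.1  1.5]
top light 60 155 y [-12.1  46.7  79.8] x [-12.3  -3.1  13.2]
top light 90 88 y [11.7 36.1 56.2] x [-12.5  -0.1  13.9]
top light 120 24 y [11.9 35.9 36.5] x [-8.  -2.  15.8]
top light 150 13 y [18.1 35.8 36.3] x [-6.7  0.5 14.6]
top light 165 21 y [19.2 33.1 36.1] x [-7.  -0.6 11.3]
top light 174 6 y [-7.2  1.8  9.9] x [12.5 14.4 15.3]
flap [601.4 -40.8] [168.9 146.9] 80.87079620361328
tongue 153 [511.6 -26.7 154.8] [494. -45. 133.] [529. -13. 159.]
plane [-9.340000e-02  1.140000e-02  2.027207e+02]
scene dark 90 5 y [ 7.3 12.4 18. ] x [-12.1 -11.5 -11. ]
scene dark 120 8 y [ 6.9 11.5 16.3] x [-12.7 -10.6  -9.6]
scene dark 150 10 y [ 0.1 10.5 19.1] x [-12.6  -7.1  11.3]
scene dark 165 19 y [-2.9 10.5 17.3] x [-13.1   0.9  11.5]
scene dark 174 25 y [ 3.1  8.9 17.6] x [-10.4  -0.   10.5]
scene light 60 17 y [32.2 38.5 54.1] x [-9.5  7.8 15.3]
scene light 90 74 y [ 5.4 34.3 55.1] x [-10.6   2.7  16. ]
scene light 120 52 y [ 3.8 33.2 42.6] x [-13.6   3.1  16.6]
scene light 150 28 y [ 8.4 33.2 42. ] x [-8.3  2.1 15.7]
scene light 165 12 y [ 8.8 34.5 38.9] x [-5.8  2.9 14.9]
scene light 174 11 y [-7.4 -2.8 13.1] x [-10.    9.9  14. ]
flap [600.6 -39. ] [178.1 150.7] 80.69654083251953
tongue 42 [515.2 -19.3 154.4] [500. -34. 148.] [530.  -7. 160.]
plane [-9.440000e-02 -7.400000e-03  2.023241e+02]
```

View pics/z2.png

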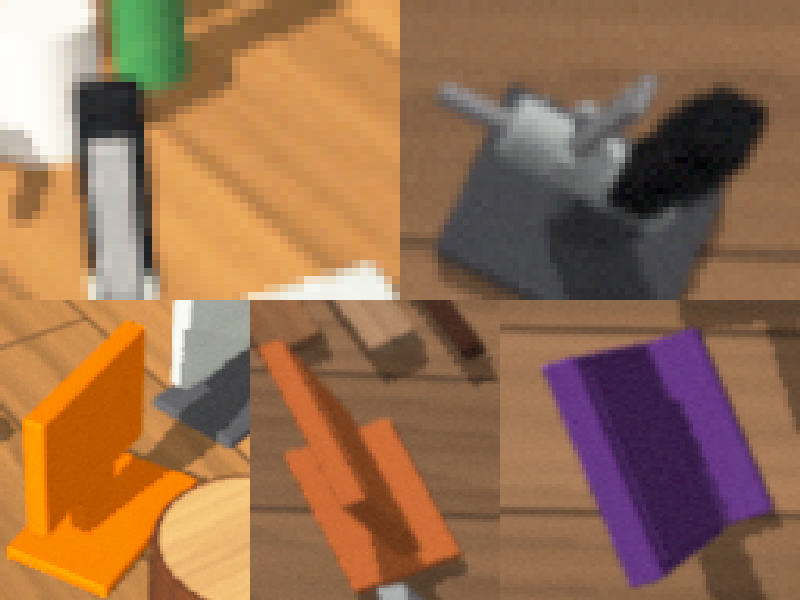

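```bash
cat >> h.py <<'E'
def go(pt,yaw,off=None,pitchv=None):
    """pt = grasp point world; prints rows values"""
    s=read_state();off=grip_point_offset if off is None else off
    R0=R.from_euler("xyz",s["tool_rot"]);R1=R.from_euler("xyz",[-np.pi/2,0,yaw])
    tcp=np.array(pt,float)+off*R1.apply([0,1,0])
    print("linear",R0.inv().apply(tcp-s["tool_pos"]).round(1).tolist(),"rot",(R0.inv()*R1).as_rotvec().round(4).tolist(),"t",round(s["t"],2),"tcp",s["tool_pos"].round(1),"rot",s["tool_rot"].round(3),"w",round(s["grip_width"],1),"F",s["ft_force"].round(1))
E
python3 - <<'E'
from h import *
print("off",grip_point_offset)
go([564.3,-261,250],1.145)
E
```

```text
off 18.700000000000003
linear [-589.7, -8.5, -621.7] rot [-0.0002, -0.023, -0.0016] t 0.1 tcp [260.  540.1 221.9] rot [-1.571  0.002  1.122] w 87.9 F [0.4 0.3 0.4]
```

```bash
python3 -m handwheel '{"linear":[[-290,-20,-305],[-290,-20,-305],[-290,-20,-305],[-290,-20,-305],[-590,-8,-622],[-590,-8,-622],[-590,-8,-622],[-590,-8,-622],[-590,-8,-622],[-590,-8,-622],[-590,-8,-622],[-590,-8,-622]],"delta_rot":[[0,-0.023,0],[0,-0.023,0],[0,-0.023,0],[0,-0.023,0],[0,-0.023,0],[0,-0.023,0],[0,-0.023,0],[0,-0.023,0],[0,-0.023,0],[0,-0.023,0],[0,-0.023,0],[0,-0.023,0]],"claw":[1,1,1,1,1,1,1,1,1,1,1,1]}'; python3 -c "
from h import *
go([564.3,-261,250],1.145)"
```

```text
t: 1.3
tool_pos: [473.3, -22.2, 231.1]
tool_rot: [-1.571, -0.0, 1.145]
ft_force: [0.5, 0.3, -0.4]
grip_width: 87.5
linear [-179.8, -0.2, -181.6] rot [-0.0002, -0.0004, 0.0001] t 1.3 tcp [473.3 -22.2 231.1] rot [-1.571 -0.     1.145] w 87.5 F [ 0.5  0.3 -0.4]
```

```bash
python3 -m handwheel '{"linear":[[-180,0,-182],[-180,0,-182],[-180,0,-182],[-180,0,-182],[-180,0,-182],[-180,0,-182],[-180,0,-182],[-180,0,-182],[-180,0,-182]],"delta_rot":[[0,0,0],[0,0,0],[0,0,0],[0,0,0],[0,0,0],[0,0,0],[0,0,0],[0,0,0],[0,0,0]],"claw":[1,1,1,1,1,1,1,1,1]}'
python3 - <<'E'
from h import *
go([564.3,-261,150],1.145)
for n in("scene","top"):
    im,d=get_image(n);cv2.imwrite(f"pics/{n}1.png",im[:,:,::-1])
    z=im[100:220,140:300] if n=="scene" else im[100:220,300:460]
    cv2.imwrite(f"pics/{n}1z.png",cv2.resize(z,(800,600))[:,:,::-1])
E
```

```text
t: 2.2
tool_pos: [563.9, -257.4, 231.2]
tool_rot: [-1.57, -0.0, 1.146]
ft_force: [0.2, -0.1, 0.1]
grip_width: 87.8
linear [-3.1, 99.9, -2.0] rot [-0.0012, 0.0014, 0.0004] t 2.2 tcp [ 563.9 -257.4  231.2] rot [-1.57  -0.     1.146] w 87.8 F [ 0.2 -0.1  0.1]
```

View pics/scene1z.png

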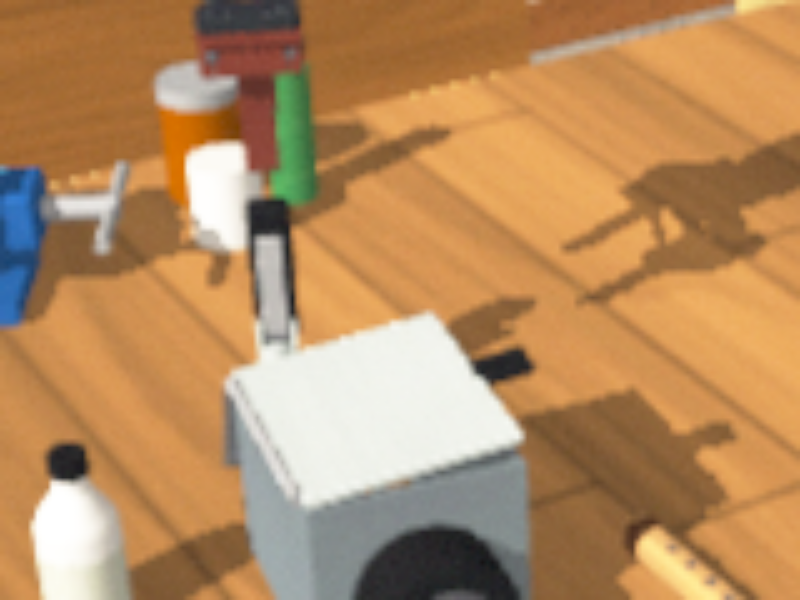

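View pics/top1z.png

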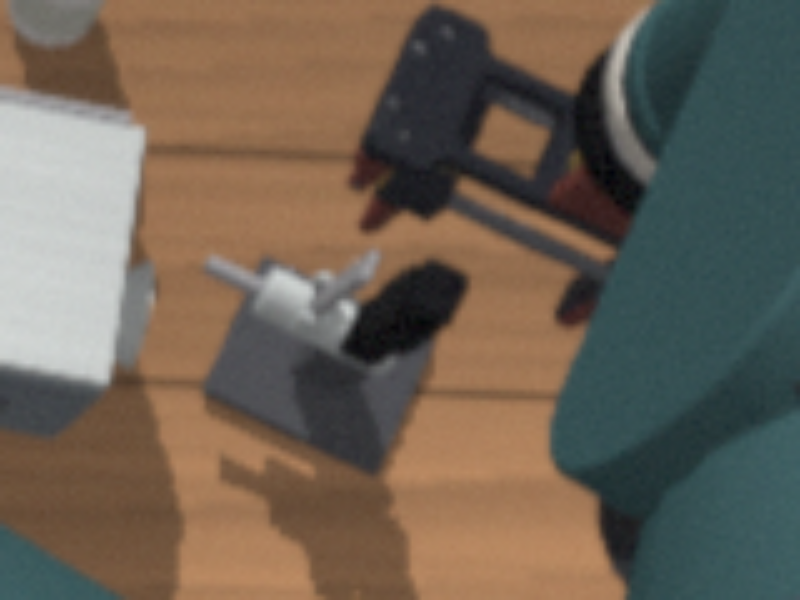

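The views show the open fingers above the gun, in line with its y; the near finger stands over the trigger side (zoomed scene about 262,130, grip top about 270,210). Now down to the squeeze height.

```bash
python3 -m handwheel '{"linear":[[-3,30,-2],[-3,60,-2],[-3,85,-2],[-3,100,-2],[-3,100,-2],[-3,100,-2]],"delta_rot":[[0,0,0],[0,0,0],[0,0,0],[0,0,0],[0,0,0],[0,0,0]],"claw":[1,1,1,1,1,1]}'; python3 -c "
from h import *
go([564.3,-261,150],1.145)"
```

```text
t: 2.9
tool_pos: [565.3, -262.2, 131.8]
tool_rot: [-1.571, 0.0, 1.146]
ft_force: [0.4, 0.1, 0.5]
grip_width: 88.1
linear [0.7, 0.5, 1.4] rot [0.0001, 0.0008, -0.0001] t 2.9 tcp [ 565.3 -262.2  131.8] rot [-1.571  0.     1.146] w 88.1 F [0.4 0.1 0.5]
```

```bash
python3 -m handwheel '{"linear":[[0,0,1],[0,0,1],[0,0,1],[0,0,1],[0,0,1],[0,0,1],[0,0,1],[0,0,1],[0,0,1],[0,0,1]],"delta_rot":[[0,0,0],[0,0,0],[0,0,0],[0,0,0],[0,0,0],[0,0,0],[0,0,0],[0,0,0],[0,0,0],[0,0,0]],"claw":[0.3,0.3,0.3,0.2,0.2,0.2,0.2,0.2,0.2,0.2]}'; python3 -c "
from h import *
go([564.3,-261,150],1.145)"
```

```text
t: 3.9
tool_pos: [566.0, -259.5, 131.7]
tool_rot: [-1.572, -0.005, 1.144]
ft_force: [4.8, 9.8, 1.6]
grip_width: 37.7
linear [-2.1, 0.4, 0.9] rot [0.001, -0.0008, 0.0054] t 3.9 tcp [ 566.  -259.5  131.7] rot [-1.572 -0.005  1.144] w 37.7 F [4.8 9.8 1.6]
```

```bash
python3 -m handwheel '{"linear":[[2,0,0],[2,0,0],[2,0,0],[2,0,0],[2,0,0]],"delta_rot":[[0,0,0],[0,0,0],[0,0,0],[0,0,0],[0,0,0]],"claw":[0.1,0.1,0.1,0.1,0.1]}'; python3 -c "
from h import *
go([564.3,-261,150],1.145)"
```

```text
t: 4.4
tool_pos: [566.0, -259.4, 131.6]
tool_rot: [-1.572, -0.003, 1.144]
ft_force: [2.8, 5.1, 2.3]
grip_width: 38.0
linear [-2.1, 0.3, 0.9] rot [0.0008, -0.0007, 0.0026] t 4.4 tcp [ 566.  -259.4  131.6] rot [-1.572 -0.003  1.144] w 38.0 F [2.8 5.1 2.3]
```

Run:
```python
from h import *
o=[]
for n in("scene","top"):
    im,d=get_image(n);np.savez(n+"2.npz",im=im,d=d)
    z=im[130:175,170:230] if n=="scene" else im[140:185,330:390]
    o.append(cv2.resize(z,(400,300),interpolation=cv2.INTER_NEAREST))
cv2.imwrite("pics/sq.png",np.hstack(o)[:,:,::-1])
L=np.array([np.cos(1.145),np.sin(1.145),0]);X=np.array([L[1],-L[0],0])
for ang in(0,.22):
    for h in(92,130,150,170):
        p=np.array([562.3,-265.9,h])+L*(36-ang*(h-92)); print(ang,h,proj("scene",p).round(1),proj("top",p).round(1))
```

```text
0 92 [[195.1 167.2]] [[361.7 160.1]]
0 130 [[194.2 157.6]] [[366.7 156.5]]
0 150 [[193.7 152.5]] [[369.5 154.4]]
0 170 [[193.2 147.3]] [[372.5 152.3]]
0.22 92 [[195.1 167.2]] [[361.7 160.1]]
0.22 130 [[194.2 156.5]] [[369.7 157.9]]
0.22 150 [[193.7 150.8]] [[374.2 156.7]]
0.22 170 [[193.2 145. ]] [[378.9 155.4]]
```

View pics/sq.png

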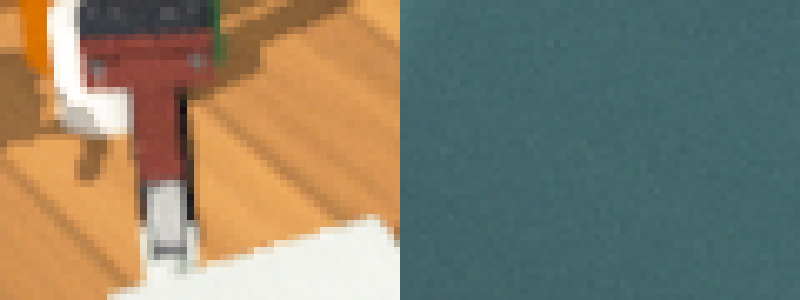

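```bash
python3 -m handwheel '{"linear":[[0,0,0],[0,0,0],[0,0,0],[0,0,0],[0,-6,0],[0,-12,0],[0,-12,0]],"delta_rot":[[0,0,0],[0,0,0],[0,0,0],[0,0,0],[0,0,0],[0,0,0],[0,0,0]],"claw":[1,1,1,1,1,1,1]}';  python3 -m handwheel '{"linear":[[0,0,0],[0,0,0],[0,0,0],[0,0,0],[0,0,0],[0,0,0],[0,0,0],[0,0,0],[0,0,0],[0,0,0],[0,0,0],[0,0,0]],"delta_rot":[[0,0,0],[0,0,0],[0,0,0],[0,0,0],[0,0,0],[0,0,0],[0,0,0],[0,0,0],[0,0,0],[0,0,0],[0,0,0],[0,0,0]],"claw":[0,0,0,0,0,0,0,0,0,0,0,0]}'
```

```text
t: 5.2
tool_pos: [565.6, -261.4, 144.4]
tool_rot: [-1.573, 0.001, 1.145]
ft_force: [0.4, -0.6, 0.6]
grip_width: 86.9
t: 6.4
tool_pos: [564.9, -260.3, 142.8]
tool_rot: [-1.57, -0.0, 1.145]
ft_force: [1.6, 1.9, -6.5]
grip_width: 35.4
```

Width dropped from 38.0 to 35.4 mm at 12 mm higher, as expected for a blade against its stop (tilted). Release and go up.

```bash
python3 -m handwheel '{"linear":[[0,0,0],[0,0,0],[0,0,0],[0,0,0],[0,0,0],[0,-40,0],[0,-80,0],[0,-110,0],[0,-110,0],[0,-110,0]],"delta_rot":[[0,0,0],[0,0,0],[0,0,0],[0,0,0],[0,0,0],[0,0,0],[0,0,0],[0,0,0],[0,0,0],[0,0,0]],"claw":[1,1,1,1,1,1,1,1,1,1]}'
python3 - <<'E'
from h import *
f=np.load("top0.npz");P=cloud("top",f["d"]);im=f["im"].astype(int)
hx=np.array([np.cos(np.radians(-9.2)),np.sin(np.radians(-9.2))]);hy=np.array([-hx[1],hx[0]])
for n in("top","scene"):
    f=np.load(n+"0.npz");P=cloud(n,f["d"]);im=f["im"].astype(int)
    m=(P[...,2]>140)&(np.hypot(P[...,0]-512,P[...,1]+25)<40)&(im.max(2)<70)
    q=P[m][:,:2]-[601,-40];print(n,np.percentile(q@hx,[2,50,98]).round(1),np.percentile(q@hy,[2,50,98]).round(1),np.median(P[m][:,2]))
s=read_state();print(s["tool_pos"],s["q"].round(2))
im,d=get_image("scene");cv2.imwrite("pics/s3.png",cv2.resize(im[130:190,170:250],(800,600))[:,:,::-1])
E
```

```text
t: 7.4
tool_pos: [565.3, -261.4, 254.2]
tool_rot: [-1.573, 0.001, 1.145]
ft_force: [0.0, 0.6, -0.4]
grip_width: 87.6
top [-107.   -90.6  -73.8] [-13.5  -1.2  11.3] 155.15607116066732
scene [-101.7  -87.8  -74.3] [-5.9  8.9 17.2] 154.46744607193807
[ 565.33128313 -261.4192449   254.18085389] [-0.54  0.37  1.42 -0.    1.35 -1.69]
```

View pics/s3.png

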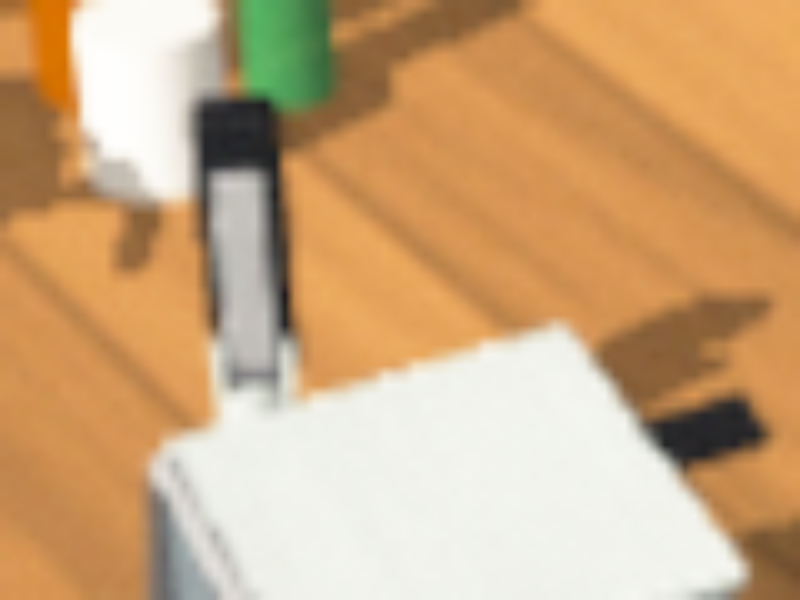

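The blade stands free again (zoomed 240,270), and the tongue shows at zoomed (710,430). On to the tongue.

Run:
```python
from h import *
go([505.1,-24,250],1.410)
```

```text
linear [191.1, 21.5, 152.0] rot [-0.0005, -0.2653, -0.0006] t 7.45 tcp [ 564.6 -260.8  252.8] rot [-1.570e+00  1.000e-03  1.145e+00] w 87.7 F [ 0.1 -0.2 -1. ]
```

```bash
python3 -m handwheel '{"linear":[[191,21,152],[191,21,152],[191,21,152],[191,21,152],[191,21,152],[191,21,152],[191,21,152],[191,21,152],[191,21,152]],"delta_rot":[[0,-0.265,0],[0,-0.265,0],[0,-0.265,0],[0,-0.265,0],[0,-0.265,0],[0,-0.265,0],[0,-0.265,0],[0,-0.265,0],[0,-0.265,0]],"claw":[1,1,1,1,1,1,1,1,1]}'
python3 - <<'E'
from h import *
go([505.1,-24,150],1.410)
E
```

```text
t: 8.35
tool_pos: [506.1, -25.3, 232.0]
tool_rot: [-1.571, 0.001, 1.408]
ft_force: [-0.4, -0.3, 0.1]
grip_width: 87.6
linear [1.1, 100.7, 1.1] rot [-0.0001, -0.0017, -0.0005] t 8.35 tcp [506.1 -25.3 232. ] rot [-1.571e+00  1.000e-03  1.408e+00] w 87.6 F [-0.4 -0.3  0.1]
```

```bash
python3 -m handwheel '{"linear":[[1,40,1],[1,80,1],[1,100,1],[1,100,1],[1,100,1],[1,100,1],[1,100,1],[1,100,1],[1,100,1],[1,100,1],[1,100,1],[1,100,1]],"delta_rot":[[0,0,0],[0,0,0],[0,0,0],[0,0,0],[0,0,0],[0,0,0],[0,0,0],[0,0,0],[0,0,0],[0,0,0],[0,0,0],[0,0,0]],"claw":[1,1,1,1,1,0.2,0.2,0.2,0.2,0.2,0.2,0.2]}'
python3 - <<'E'
from h import *
go([505.1,-24,150],1.410)
E
```

```text
t: 9.55
tool_pos: [504.7, -22.7, 132.3]
tool_rot: [-1.571, 0.0, 1.41]
ft_force: [0.8, -0.0, -0.3]
grip_width: 35.3
linear [-1.3, 1.0, -0.6] rot [0.0, 0.0002, -0.0001] t 9.55 tcp [504.7 -22.7 132.3] rot [-1.571  0.     1.41 ] w 35.3 F [ 0.8 -0.  -0.3]
```

Still closing; give it time.

```bash
python3 -m handwheel '{"linear":[[0,0,0],[0,0,0],[0,0,0],[0,0,0]],"delta_rot":[[0,0,0],[0,0,0],[0,0,0],[0,0,0]],"claw":[0.1,0.1,0.1,0.1]}'
python3 - <<'E'
from h import *
th0=.1;r=165
s=read_state();print(s["ft_force"],s["grip_width"],s["tool_pos"])
# tool: x=jaw, y=down, z = (-sin,cos)=~ -hx
for th in (.25,.4,.55,.7,.85,1.0,1.15,1.3,1.45,1.62):
    print(th, "y",round(-r*(np.sin(th)-np.sin(th0))), "z",round(-r*(np.cos(th0)-np.cos(th))))
E
```

```text
t: 9.95
tool_pos: [504.3, -24.5, 132.2]
tool_rot: [-1.57, 0.003, 1.411]
ft_force: [-1.3, -6.7, 0.2]
grip_width: 25.8
[-1.33717987 -6.66297671  0.20549627] 25.799782161104122 [504.32765222 -24.48223273 132.16661849]
0.25 y -24 z -4
0.4 y -48 z -12
0.55 y -70 z -24
0.7 y -90 z -38
0.85 y -107 z -55
1.0 y -122 z -75
1.15 y -134 z -97
1.3 y -143 z -120
1.45 y -147 z -144
1.62 y -148 z -172
```

```bash
python3 -m handwheel '{"linear":[[-1,-12,-2],[-1,-24,-4],[-1,-36,-8],[-1,-48,-12],[-1,-59,-18],[-1,-70,-24],[-1,-70,-24]],"delta_rot":[[0,0,0],[0,0,0],[0,0,0],[0,0,0],[0,0,0],[0,0,0],[0,0,0]],"claw":[0.1,0.1,0.1,0.1,0.1,0.1,0.1]}'
python3 - <<'E'
from h import *
s=read_state();print(s["ft_force"],s["torque"])
im,d=get_image("scene");cv2.imwrite("pics/s4.png",cv2.resize(im[90:240,150:350],(800,600))[:,:,::-1])
E
```

```text
t: 10.65
tool_pos: [528.9, -28.4, 203.5]
tool_rot: [-1.571, 0.001, 1.41]
ft_force: [-1.6, -4.7, 0.5]
grip_width: 25.5
[-1.63271495 -4.72165957  0.54197374] [-0.79781843  0.48918936  0.05024186]
```

View pics/s4.png

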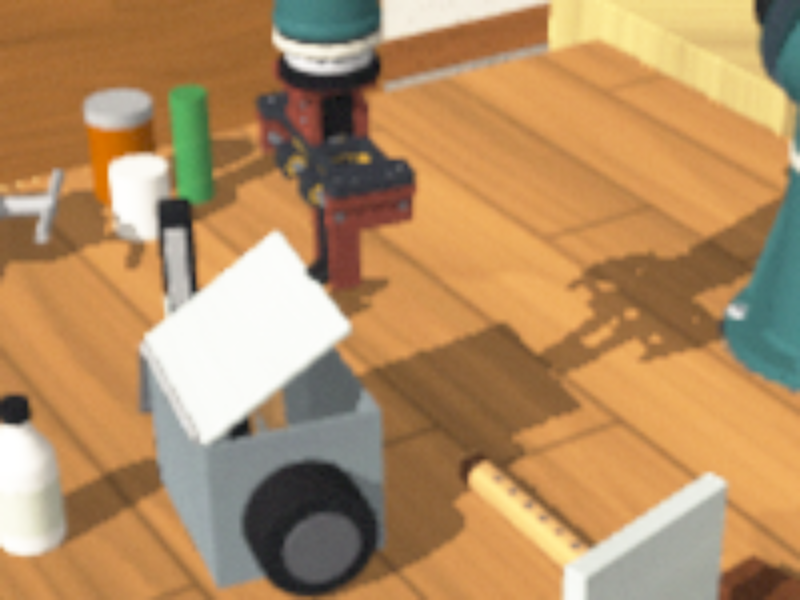

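The flap follows the grip, half open (zoomed 250,330). Continue along the arc.

```bash
python3 -m handwheel '{"linear":[[0,-10,-7],[0,-20,-14],[0,-29,-22],[0,-37,-31],[0,-45,-41],[0,-52,-51],[0,-58,-62],[0,-64,-73],[0,-69,-84],[0,-73,-96],[0,-73,-96]],"delta_rot":[[0,0,0],[0,0,0],[0,0,0],[0,0,0],[0,0,0],[0,0,0],[0,0,0],[0,0,0],[0,0,0],[0,0,0],[0,0,0]],"claw":[0.1,0.1,0.1,0.1,0.1,0.1,0.1,0.1,0.1,0.1,0.1]}'
python3 - <<'E'
from h import *
s=read_state();print(s["ft_force"],s["torque"])
im,d=get_image("scene");cv2.imwrite("pics/s5.png",cv2.resize(im[60:210,130:330],(800,600))[:,:,::-1])
E
```

```text
t: 11.8
tool_pos: [623.4, -43.6, 274.7]
tool_rot: [-1.569, 0.001, 1.41]
ft_force: [0.1, -5.7, -4.2]
grip_width: 25.9
[ 0.11596048 -5.70795988 -4.16028712] [-0.7038383   0.32921933  0.05557399]
```

View pics/s5.png

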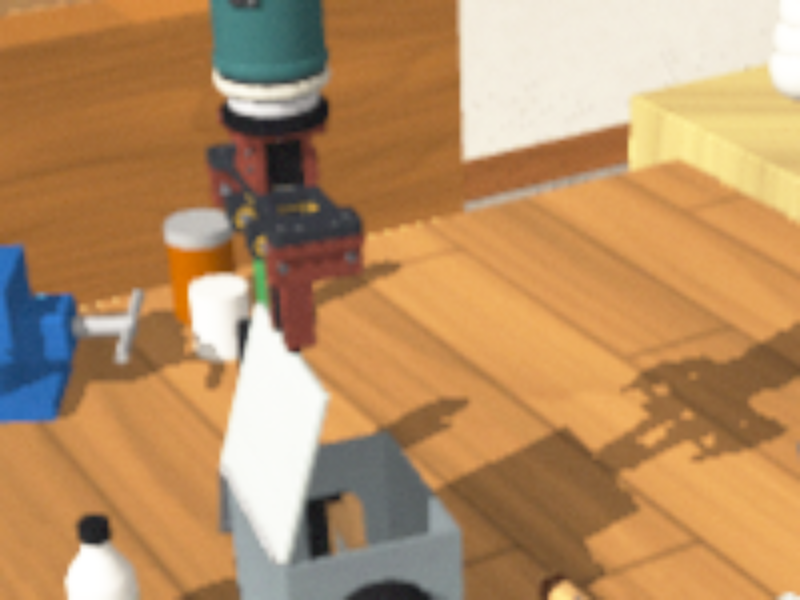

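```bash
python3 -m handwheel '{"linear":[[0,-4,-12],[0,-6,-24],[0,-7,-36],[0,-7,-47],[0,-7,-57],[0,-7,-57],[0,-7,-57]],"delta_rot":[[0,0,0],[0,0,0],[0,0,0],[0,0,0],[0,0,0],[0,0,0],[0,0,0]],"claw":[0.1,0.1,0.1,0.1,0.1,0.1,0.1]}'
python3 - <<'E'
from h import *
s=read_state();print(s["ft_force"],s["torque"])
im,d=get_image("scene");cv2.imwrite("pics/s6.png",cv2.resize(im[60:210,130:330],(800,600))[:,:,::-1])
E
```

```text
t: 12.55
tool_pos: [678.6, -52.5, 281.9]
tool_rot: [-1.57, 0.001, 1.41]
ft_force: [-1.4, -4.9, -3.1]
grip_width: 25.1
[-1.42985199 -4.87743444 -3.10741351] [-0.81444941  0.37837856  0.03073738]
```

View pics/s6.png

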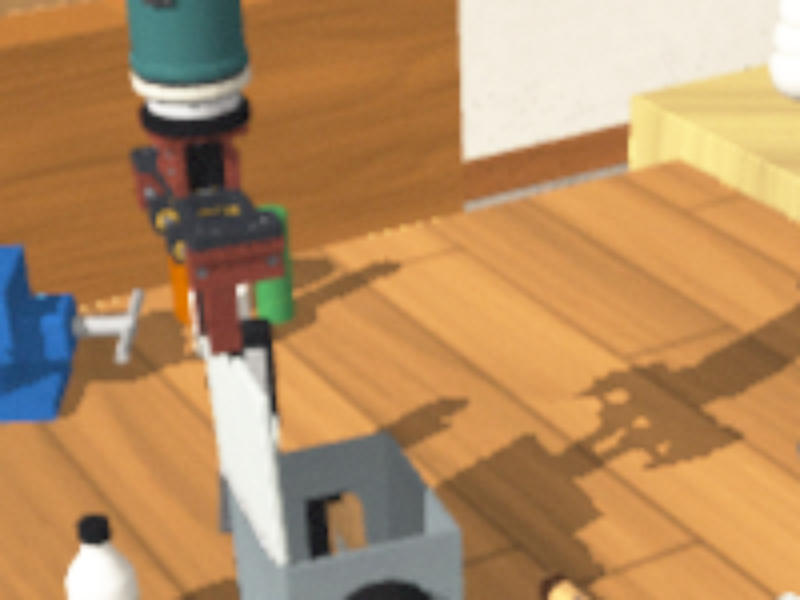

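```bash
python3 -m handwheel '{"linear":[[0,0,0],[0,0,0],[0,0,0],[0,0,0],[0,-25,0],[0,-50,0],[0,-50,0],[0,-50,50],[0,-50,100],[0,-50,150],[0,-50,200],[0,-50,200]],"delta_rot":[[0,0,0],[0,0,0],[0,0,0],[0,0,0],[0,0,0],[0,0,0],[0,0,0],[0,0,0],[0,0,0],[0,0,0],[0,0,0],[0,0,0]],"claw":[1,1,1,1,1,1,1,1,1,1,1,1]}'
python3 - <<'E'
from h import *
o=[]
for n in("scene","top"):
    im,d=get_image(n);np.savez(n+"7.npz",im=im,d=d)
    z=im[90:240,140:260] if n=="scene" else im[80:230,220:340]
    o.append(cv2.resize(z,(400,500)))
cv2.imwrite("pics/s7.png",np.hstack(o)[:,:,::-1])
E
```

```text
t: 13.8
tool_pos: [474.2, -18.2, 330.7]
tool_rot: [-1.564, -0.0, 1.411]
ft_force: [0.4, 0.7, 0.8]
grip_width: 87.9
```

View pics/s7.png

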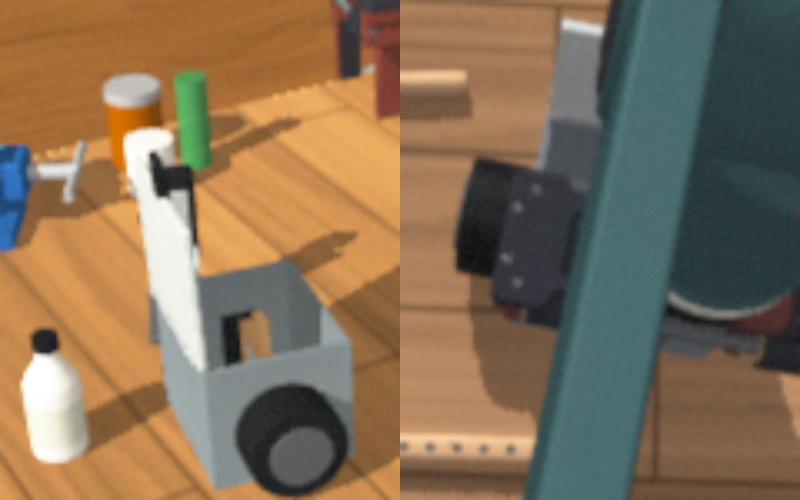

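Flap stands open alone (left view 170,260). The arm blocks the top camera; move aside.

```bash
python3 -m handwheel '{"linear":[[250,60,0],[250,60,0],[250,60,0],[250,60,0],[250,60,0],[250,60,0],[250,60,0],[250,60,0]],"delta_rot":[[0,0,0],[0,0,0],[0,0,0],[0,0,0],[0,0,0],[0,0,0],[0,0,0],[0,0,0]],"claw":[1,1,1,1,1,1,1,1]}'
python3 - <<'E'
from h import *
o=[]
for n in("scene","top"):
    im,d=get_image(n);np.savez(n+"8.npz",im=im,d=d)
    z=im[150:230,180:244] if n=="scene" else im[110:190,250:314] if 0 else im[110:205,245:321]
    o.append(cv2.resize(z,(400,500)))
    P=cloud(n,d);hx=np.array([np.cos(np.radians(-9.2)),np.sin(np.radians(-9.2))]);hy=np.array([-hx[1],hx[0]])
    q=P[...,:2]-[597,-39.5];a=q@hx;b=q@hy;I=im.astype(int)
    m=(abs(a)<60)&(abs(b)<75)&(d>0)&(I[...,0]-I[...,2]>20)
    for lo,hi in((70,100),(100,118),(118,135)):
        k=m&(P[...,2]>lo)&(P[...,2]<hi)
        if k.sum()>3: print(n,lo,k.sum(),"a",np.percentile(a[k],[3,50,97]).round(1),"b",np.percentile(b[k],[3,50,97]).round(1),"z",np.median(P[k][:,2]).round(1))
cv2.imwrite("pics/s8.png",np.hstack(o)[:,:,::-1])
go([587,-38,300],1.41)
E
```

```text
t: 14.7
tool_pos: [522.7, 226.1, 272.0]
tool_rot: [-1.571, 0.001, 1.41]
ft_force: [0.6, -0.6, 0.3]
grip_width: 87.6
scene 70 57 a [-12.8  -3.8  -0.9] b [-56.3 -24.4  16.9] z 90.8
scene 100 25 a [-12.2  -6.3  -2.2] b [-8.2  8.8 14.7] z 110.9
scene 118 22 a [-12.1  -6.7  -2.8] b [-10.   4.  12.] z 125.1
top 70 212 a [-15.  -11.2  -3.4] b [-52.4   1.9  53.3] z 92.3
top 100 21 a [-14.  -13.4 -10.7] b [-10.    1.2  11.7] z 110.3
top 118 38 a [-13.9 -10.5  -5.1] b [-10.    0.2  10.9] z 126.4
linear [-249.5, -8.6, -106.2] rot [0.0007, -0.0016, -0.0003] t 14.8 tcp [522.6 225.4 272.6] rot [-1.572  0.     1.408] w 88.0 F [-0.   0.7 -0.5]
```

View pics/s8.png

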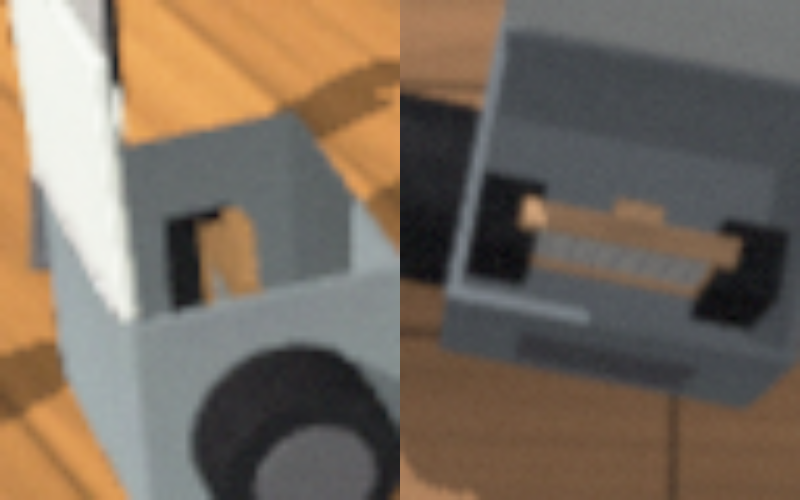

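Run:
```python
from h import *
hx=np.array([np.cos(np.radians(-9.2)),np.sin(np.radians(-9.2))]);hy=np.array([-hx[1],hx[0]])
for n in("scene","top"):
    f=np.load(n+"8.npz");d=f["d"];P=cloud(n,d);q=P[...,:2]-[597,-39.5];a=q@hx;b=q@hy
    for lo in range(140,320,30):
        k=(d>0)&(abs(b)<88)&(abs(a)<130)&(P[...,2]>lo)&(P[...,2]<lo+30)
        if k.sum()>3: print(n,lo,k.sum(),np.percentile(a[k],[3,50,97]).round(1))
```

```text
scene 140 118 [70.  75.8 77.7]
scene 170 115 [70.6 76.7 77.9]
scene 200 120 [71.2 77.6 78.8]
scene 230 125 [72.5 78.5 79.5]
scene 260 133 [72.5 78.5 80.2]
scene 290 37 [73.  78.3 80.8]
top 140 330 [66.8 67.9 69.2]
top 170 363 [67.5 68.8 70.2]
top 200 415 [68.5 69.8 71.1]
top 230 447 [69.4 70.6 71.9]
top 260 503 [70.4 71.9 78.2]
top 290 97 [71.3 72.9 79.1]
```

```bash
python3 -m handwheel '{"linear":[[-248,10,-107],[-248,10,-107],[-248,10,-107],[-248,10,-107],[-248,10,-107],[-248,10,-107],[-248,10,-107],[-248,10,-107],[-248,10,-107]],"delta_rot":[[0,0,0],[0,0,0],[0,0,0],[0,0,0],[0,0,0],[0,0,0],[0,0,0],[0,0,0],[0,0,0]],"claw":[1,1,1,1,1,1,1,1,1]}'
python3 - <<'E'
from h import *
go([588.2,-37.3,116],1.41)
E
```

```text
t: 15.7
tool_pos: [587.3, -34.6, 262.6]
tool_rot: [-1.571, -0.0, 1.41]
ft_force: [-0.6, 0.3, -0.1]
grip_width: 87.8
linear [-2.6, 165.3, -1.3] rot [0.0001, -0.0001, 0.0004] t 15.7 tcp [587.3 -34.6 262.6] rot [-1.571 -0.     1.41 ] w 87.8 F [-0.6  0.3 -0.1]
```

```bash
python3 -m handwheel '{"linear":[[-2,40,-1],[-2,80,-1],[-2,115,-1],[-2,135,-1],[-2,150,-1],[-2,160,-1],[-2,165,-1],[-2,165,-1]],"delta_rot":[[0,0,0],[0,0,0],[0,0,0],[0,0,0],[0,0,0],[0,0,0],[0,0,0],[0,0,0]],"claw":[1,1,1,1,1,1,1,1]}'
python3 - <<'E'
from h import *
go([588.2,-37.3,116],1.41)
im,d=get_image("scene");cv2.imwrite("pics/s9.png",cv2.resize(im[100:220,150:310],(800,600))[:,:,::-1])
E
```

```text
t: 16.5
tool_pos: [588.3, -36.7, 97.2]
tool_rot: [-1.57, 0.0, 1.411]
ft_force: [-0.7, -0.9, -1.0]
grip_width: 87.7
linear [-0.6, -0.1, 0.0] rot [-0.0004, 0.0008, -0.0] t 16.5 tcp [588.3 -36.7  97.2] rot [-1.57   0.     1.411] w 87.7 F [-0.7 -0.9 -1. ]
```

View pics/s9.png

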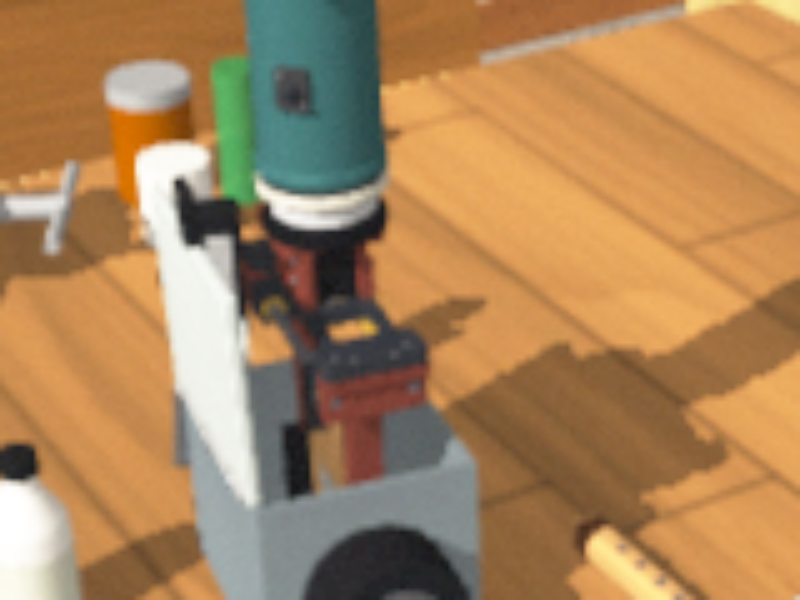

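Run:
```python
from h import *
hx=np.array([np.cos(np.radians(-9.2)),np.sin(np.radians(-9.2)),0]);hy=np.array([-hx[1],hx[0],0]);o=np.array([597,-39.5,0])
for a,b,z in((-15,55,91),(-3,55,91),(-9,55,91),(-19,44,97),(1,44,97),(-19,57,97),(1,57,97),(-9,12,125)):
    print(a,b,z,((proj("scene",o+a*hx+b*hy+[0,0,z])-[150,100])*5).round())
```

```text
-15 55 91 [[377. 509.]]
-3 55 91 [[359. 513.]]
-9 55 91 [[368. 511.]]
-19 44 97 [[377. 491.]]
1 44 97 [[347. 498.]]
-19 57 97 [[384. 501.]]
1 57 97 [[353. 508.]]
-9 12 125 [[343. 431.]]
```

```bash
python3 -m handwheel '{"linear":[[0,0,0],[0,0,0],[0,0,0],[0,0,0],[0,0,0],[0,0,0],[0,0,0],[0,0,0],[0,0,0],[0,0,0],[0,0,0]],"delta_rot":[[0,0,0],[0,0,0],[0,0,0],[0,0,0],[0,0,0],[0,0,0],[0,0,0],[0,0,0],[0,0,0],[0,0,0],[0,0,0]],"claw":[0.1,0.1,0.1,0.1,0.1,0.1,0.1,0.1,0.1,0.1,0.1]}'; python3 -m handwheel '{"linear":[[0,-6,0],[0,-12,0],[0,-20,0],[0,-30,0],[0,-30,0]],"delta_rot":[[0,0,0],[0,0,0],[0,0,0],[0,0,0],[0,0,0]],"claw":[0.1,0.1,0.1,0.1,0.1]}'
```

```text
t: 17.65
tool_pos: [588.4, -37.3, 97.2]
tool_rot: [-1.571, 0.0, 1.41]
ft_force: [0.7, 0.2, -1.0]
grip_width: 23.7
t: 18.15
tool_pos: [589.8, -37.6, 129.3]
tool_rot: [-1.574, 0.0, 1.41]
ft_force: [-0.1, 0.7, -1.0]
grip_width: 24.0
```

```bash
python3 -m handwheel '{"linear":[[0,-20,0],[0,-45,0],[0,-75,0],[0,-105,0],[0,-130,0],[0,-150,0],[0,-155,0],[0,-155,0]],"delta_rot":[[0,0,0],[0,0,0],[0,0,0],[0,0,0],[0,0,0],[0,0,0],[0,0,0],[0,0,0]],"claw":[0.1,0.1,0.1,0.1,0.1,0.1,0.1,0.1]}'
python3 - <<'E'
from h import *
go([519.2,245.5,177.5],0.237)
o=[]
for n in("scene","top"):
    im,d=get_image(n);np.savez(n+"10.npz",im=im,d=d)
    z=im[50:230,140:284] if n=="scene" else im[80:230,220:340]
    o.append(cv2.resize(z,(400,500)))
cv2.imwrite("pics/s10.png",np.hstack(o)[:,:,::-1])
E
```

```text
t: 18.95
tool_pos: [588.8, -37.4, 282.8]
tool_rot: [-1.572, 0.0, 1.41]
ft_force: [0.1, 0.1, -2.1]
grip_width: 23.6
linear [268.1, 123.8, 114.2] rot [0.0014, 1.173, 0.0008] t 18.95 tcp [588.8 -37.4 282.8] rot [-1.572  0.     1.41 ] w 23.6 F [ 0.1  0.1 -2.1]
```

View pics/s10.png

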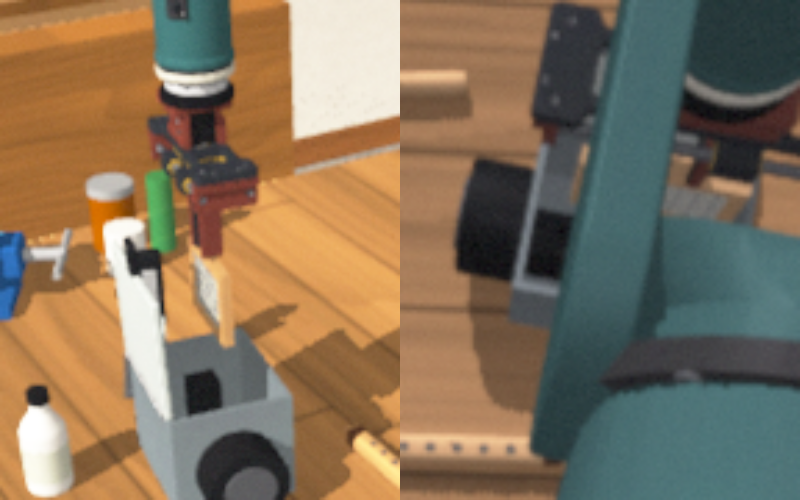

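Plate is clear of the housing (left view 210,290), held upright. Carry it at height, turning it to the panel's bearing.

```bash
python3 -m handwheel '{"linear":[[25,0,15],[50,0,25],[80,0,35],[110,0,48],[140,0,60],[170,0,73],[200,0,85],[225,0,95],[245,0,103],[255,0,108],[258,0,110],[258,0,110]],"delta_rot":[[0,0.08,0],[0,0.18,0],[0,0.3,0],[0,0.42,0],[0,0.54,0],[0,0.66,0],[0,0.78,0],[0,0.9,0],[0,1.02,0],[0,1.12,0],[0,1.173,0],[0,1.173,0]],"claw":[0.1,0.1,0.1,0.1,0.1,0.1,0.1,0.1,0.1,0.1,0.1,0.1]}'
python3 - <<'E'
from h import *
go([519.2,245.5,177.5],0.237)
E
```

```text
t: 20.25
tool_pos: [520.1, 235.4, 280.5]
tool_rot: [-1.571, 0.003, 0.238]
ft_force: [-0.6, 0.3, -0.8]
grip_width: 23.7
linear [1.9, 121.7, 10.0] rot [0.0002, 0.0008, -0.003] t 20.25 tcp [520.1 235.4 280.5] rot [-1.571  0.003  0.238] w 23.7 F [-0.6  0.3 -0.8]
```

```bash
python3 -m handwheel '{"linear":[[0,20,2],[1,45,5],[2,70,8],[2,95,10],[2,112,10],[2,122,10],[2,122,10],[2,122,10],[2,122,10]],"delta_rot":[[0,0,0],[0,0,0],[0,0,0],[0,0,0],[0,0,0],[0,0,0],[0,0,0],[0,0,0],[0,0,0]],"claw":[0.1,0.1,0.1,0.1,0.1,0.1,0.1,0.1,0.1]}'
python3 - <<'E'
from h import *
go([519.2,245.5,177.5],0.237)
o=[]
for n in("scene","top"):
    im,d=get_image(n);np.savez(n+"11.npz",im=im,d=d);cv2.imwrite(f"pics/{n}11.png",im[:,:,::-1])
    z=im[150:330,220:364] if n=="scene" else im[110:230,90:186]
    o.append(cv2.resize(z,(400,500)))
cv2.imwrite("pics/s11.png",np.hstack(o)[:,:,::-1])
E
```

```text
t: 21.15
tool_pos: [521.7, 245.3, 161.2]
tool_rot: [-1.571, -0.002, 0.237]
ft_force: [0.4, 0.2, -1.6]
grip_width: 24.1
linear [-2.3, 2.4, 0.8] rot [-0.0001, 0.0001, 0.0018] t 21.15 tcp [521.7 245.3 161.2] rot [-1.571 -0.002  0.237] w 24.1 F [ 0.4  0.2 -1.6]
```

View pics/s11.png

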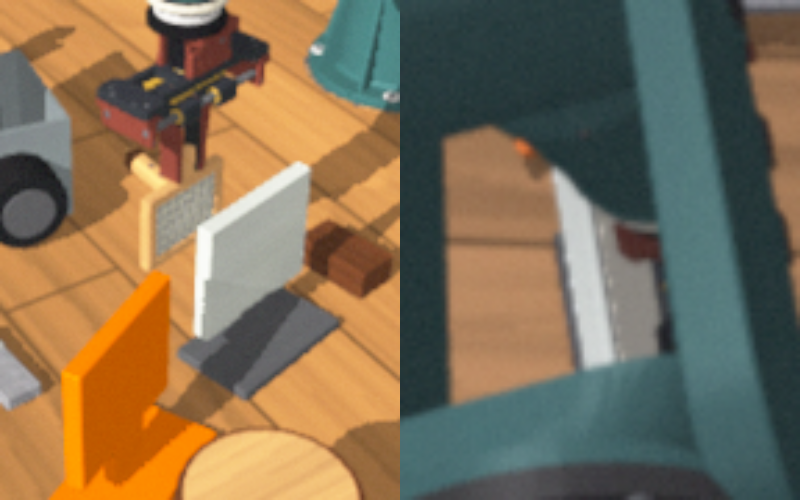

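View pics/scene11.png

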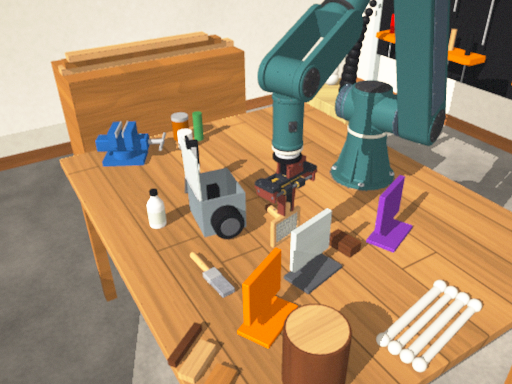

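Run:
```python
from h import *
b=np.load("top0.npz")["im"].astype(float)
for nm,u,v in(("body top",136,180),("-y face",146,180),("end(-x) side",146,208),("orange top",103,88),("orange face",115,95)):
    c=b[v-1:v+2,u-1:u+2].mean((0,1));print(nm,c.round(),"R/G %.3f B/G %.3f"%(c[0]/c[1],c[2]/c[1]))
f=np.load("scene11.npz");im=f["im"].astype(int);d=f["d"];P=cloud("scene",d)
n=np.array([np.sin(np.radians(13.6)),-np.cos(np.radians(13.6))]);w=np.array([-n[1],n[0]])
q=P[...,:2]-[500.4,323.2];a=q@n;l=q@w
k=(d>0)&(a>50)&(a<110)&(abs(l)<75)&(P[...,2]>40)&(P[...,2]<165)
A=np.c_[l[k],P[k][:,2],np.ones(k.sum())]
c=np.linalg.lstsq(A,a[k],rcond=None)[0];r=a[k]-A@c;g=abs(r)<4;c=np.linalg.lstsq(A[g],a[k][g],rcond=None)[0]
print(k.sum(),g.sum(),"slopes",c[:2].round(3),"a at centre",c@[0,110,1],"l",np.percentile(l[k][g],[1,99]).round(1),"z",np.percentile(P[k][g][:,2],[1,99]).round(1))
k=(d>0)&(abs(a+18)<8)&(abs(l)<70)&(P[...,2]>55)&(P[...,2]<165)
A=np.c_[l[k],P[k][:,2],np.ones(k.sum())];print("panel back",np.median(a[k]),np.linalg.lstsq(A,a[k],rcond=None)[0].round(3))
k=(d>0)&(abs(a+9)<14)&(abs(l)<90)&(P[...,2]>60)&(P[...,2]<182);print("panel l",np.percentile(l[k],[1,99]).round(1),"z",np.percentile(P[k][:,2],99))
```

```text
body top [180. 182. 182.] R/G 0.987 B/G 0.996
-y face [119. 115. 110.] R/G 1.035 B/G 0.962
end(-x) side [95. 98. 98.] R/G 0.973 B/G 0.997
orange top [197. 105.  54.] R/G 1.877 B/G 0.515
orange face [132.  69.  33.] R/G 1.910 B/G 0.482
757 633 slopes [ 0.01  -0.003] a at centre 77.23152360265063 l [-49.6  59.8] z [ 73.4 160.4]
panel back -16.664117564707542 [-3.0000e-03 -1.0000e-03 -1.6543e+01]
panel l [-72.7  76.7] z 179.141770842785
```

The plate faces the panel: the lit (warm white, −y) side has it about 81 mm off, parallel within 0.01 rad. It is 2–3 mm off to the side and a little high, so a small trim.

```bash
python3 -m handwheel '{"linear":[[-2.5,2,0],[-2.5,2,0],[-2.5,2,0],[-2.5,2,0],[-2.5,2,0],[-2.5,2,0]],"delta_rot":[[0,0,0],[0,0,0],[0,0,0],[0,0,0],[0,0,0],[0,0,0]],"claw":[0.1,0.1,0.1,0.1,0.1,0.1]}'
python3 - <<'E'
from h import *
go([519.2,245.5,177.5],0.237)
im,d=get_image("scene");cv2.imwrite("pics/s12.png",cv2.resize(im[120:300,140:380],(800,600))[:,:,::-1])
s=read_state();print(s["joint_velocities"].round(3),s["grip_width"])
E
```

```text
t: 21.85
tool_pos: [518.4, 244.6, 158.3]
tool_rot: [-1.571, -0.0, 0.237]
ft_force: [-1.5, -0.1, -1.7]
grip_width: 23.6
linear [1.0, -0.5, 0.7] rot [0.0001, -0.0, 0.0] t 21.85 tcp [518.4 244.6 158.3] rot [-1.571 -0.     0.237] w 23.6 F [-1.5 -0.1 -1.7]
[-0.001  0.001 -0.001 -0.001  0.    -0.002] 24.001793365691217
```

View pics/s12.png

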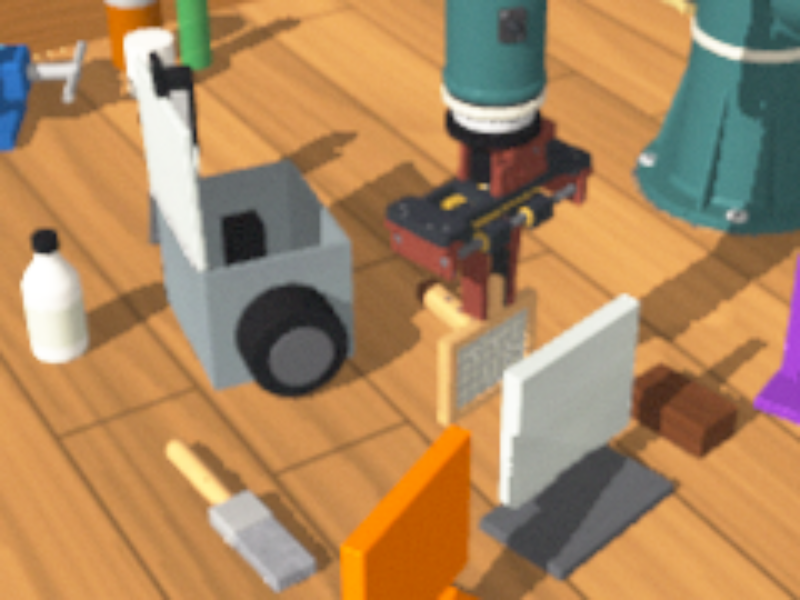

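The plate hangs upright and free in front of the panel (480,360), the flap stands open (175,150), and the bottle, brush, flute and block are where they were. Handing in.

```bash
python3 -c "
from cell import *
print(close_job())"
```

```text
the job is handed in; nothing more can be done
None
```

The job is done and handed in at about 22 s: trigger squeezed, flap open, and the filter plate held up in front of the panel, still in the gripper.

- **Trigger:** I squeezed it twice. The first squeeze read 38.0 mm wide, not the 35 mm stated, because the fingertips pinched too low on the tilted blade. I let go and squeezed again 12 mm higher, and it read 35.4 mm, which fits a full stroke. A picture then showed the blade sprung back.
- **Flap:** I swung it up by its tongue and released it. The depth images put it at about 1.6 rad, and it was still standing open in the last picture.
- **Plate:** I drew it out by the tab, and the grip held at about 24 mm throughout.
    - Before the final trim, the images put the plate's centre about 80 mm off the lit face, within 0.01 rad of parallel, and 2–3 mm off to the side and high.
    - I trimmed that out. The tool pose then read within about 1 mm of the target; I did not measure the plate again in the images.
    - The last picture shows it upright and clear of everything but the gripper.
- **Lit face:** I took it to be the side facing the housing (−y). That side is a different, warmer white than the rest of the panel and has a visible insert edge. No picture shows it straight on.
- **Other items:** The flute, glue bottle, brush and block look unmoved.

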